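# Close the swab jar with its double lid, then take the cover off

### The arm

A 6-joint arm with a two-finger parallel gripper is mounted at the origin on the work surface. World frame = base frame: x ahead of the robot, y to its left, z up, the work surface at z = 0. Lengths are in m, angles in degrees, forces in N, time in s.
With the tool pointing down it reaches from about 0.4 to 0.825 m from the base axis. Payload 7 kg.
Tool frame: the origin (TCP) lies midway between the tips of the shut fingers; the grasp point (between the pads) lies 19 mm behind it; y points along the fingers, z is the direction in which the jaws open and shut, and the axes are right-handed (so a half turn about y gives the same grasp; the last joint's range is limited). The gripper opens to 88 mm and grips with 3 to 60 N. Pads are 19 mm wide; open, the fingers measure 130 mm over their backs; the gripper's body (78 mm by 193 mm) begins 47 mm behind the grasp point.
Start: joints at [81.079, 20.546, 0.682, 0, -70.136, -16.507], TCP at [0.29, 0.61, 0.227] pointing down, gripper open.
Joint ranges: [-176.03, 176.03], [-82.01, 121.73], [-58.28, 71.71], [-173.87, 95.51], [-174.79, -0.11], [-173.66, 173.66]. Speed limits (degrees/s): [136.94, 136.94, 172.46, 180, 180, 180].

### API

Orientations are given as [roll, pitch, yaw] about the fixed x, y, z axes, in that order (R = Rz(yaw) Ry(pitch) Rx(roll)).
In Python, from plant import ctrl gives the robot as it stands.
- The arm moves only by the tool step_arm, never from a script. Its argument "rows" is a list that holds one entry, the list of rows, each a list of 7 numbers: the gripper command: -1 is shut, 1 is fully open, values between are in proportion, then the shift along the world's x, y, z in cm, then the turn, a rotation vector about the world's x, y, z in degrees. In form: [[[fingers, tx, ty, tz, rx, ry, rz], ...]]. A call has 1 to 12 rows; each row shifts and turns the commanded pose from where the row before left it; what a row does not reach is not made up. A row lasts 1/8 s, in which the tool goes at most 62.5 mm and 10.7 degrees, less where a joint would pass 70% of its speed; a pose out of reach is approached as far as the arm can. A call is refused whole if a number of a shift passes 6.25 or a number of a turn 10.7, either way. A call with a gripper value outside its range is refused whole. The fingers move at their own pace and stop on an object; the grip force is fixed at half the most. Time passes only in rows, so rows that do not move let the fingers close. It gives the time, the measured TCP pose, the force and the opening at its end, in the units of the state.
- ctrl.get_obs(): the state, without advancing time (a new reading comes with each control period).
- ctrl.snapshot(name): name is "scene" or "top" or "wrist"; returns the picture (400x640x3 uint8, blue, green, red); there is no depth.
- ctrl.camera_params(name): a dict with "vertical_fov" (degrees; the focal length in pixels is half the picture's height over the tangent of half this angle, whatever the lens; pixels are square), "cx", "cy" (the principal point, pixels), "rvec" (rotation vector, rad) and "tvec" (3), from world to camera coordinates, as OpenCV has them. Camera axes: x right, y down, z forward; pixel columns grow to the right and rows downward; lengths in m; the calibration is good to about 2 mm. A picture is of the moment at which its call begins: read the wrist's pose just before it. camera_params takes no time and is no camera call; for the wrist camera it gives the pose at the moment of the call.
- ctrl.close_job(): hands the job in, once; it reports no verdict.
The state is a dict: "clock": time; "joint_pos": joint angles; "qvel": joint speeds; "tau": joint torques, N m; "tool_pos": TCP position; "orientation": TCP orientation; "force": force on the tool from outside, world axes, zero at the start; "moment": the same for the moment, N m; "opening": finger opening in m.
Only numpy, scipy, OpenCV 4.12 (cv2) and the standard library are available. Lean on these libraries where they do the work, as an engineer would, in place of code of your own. Each camera call takes 0.05 s, during which the arm holds its last target. There are 200 camera calls.

### The job

The swab jar stands open in the organiser's pull-out tray and its double lid - a dish-shaped inner lid with a knobbed cover nested in it - lies on the counter. Pull the tray out as far as it goes, carry the double lid over in one piece and set it, without dropping it, on the jar so that the inner lid sits fully home, and let go. Then lift only the cover by its knob, leaving the inner lid seated so that the hair grips in its dish can be reached, and finish still holding the cover, level, about 10 cm above the jar, the tray out and the other things left where they were.

Things in the scene. Friction and masses are not known exactly. Their poses are not given: they have to be found in the camera images.
- organiser: bamboo organiser of two stacked tiers, does not move. Origin: centre of its underside; x points from the tray's front into the organiser, y along its front, z up. Lower tier 190 deep (x), 200 wide (y), 149 mm high, front face at x = -95, holds the pull-out tray. Upper tier: open box on top, x from -50 to +95 mm, 200 wide, walls up to 190 mm above the counter
- tray (a joint): how far the tray has slid out towards the organiser's -x, in m: 0 = shut, 0.150 = at its stop; starts up to 15 mm open. About 2 N of friction, no catch or spring; it stays where left. Tray: inner width 162 mm, floor 20 mm above the counter, side walls up to 60; front panel 196 wide, 12 thick, 14 to 144 mm above the counter, outer face at organiser x = -107 mm when shut
- tray_knob (a point): middle of the head of the round bamboo knob on the tray's front panel: head 26 mm in diameter (axis along the organiser's x) and 15 mm thick, on a stem of 14 mm diameter and 22 mm length; the point lies 29.5 mm out from the panel's outer face and 116 mm above the counter. Axes as the organiser's
- jar: clear glass swab jar, open, loose, standing in the tray, swabs inside below the mouth: 58 mm in diameter, 80 mm high, wall 4 mm, mouth 50 mm wide (the plug of the lid has about 2 mm play all round in it). About 0.2 kg. Origin: centre of its underside, z up its axis
- jar_rim (a point): centre of the jar's mouth, level with its rim, 80 mm above the jar's underside. It is under the organiser's top until the tray is pulled out
- inner_lid: inner lid, loose, wood, about 45 g: plug below (45 mm diameter, 6 deep, chamfered), on it a round dish 64 mm in diameter (up to 66 across corners), 14 high, wall 5, two hair grips in it. Lies plug down on the counter, left or right of the organiser. Origin: centre of the plug's underside, z up; the dish's side spans 6 to 20 mm above it. Home, the dish rests on the rim: origin 6 mm below jar_rim
- cover: cover (outer lid), loose, wood, about 32 g, nested in the inner lid, not fastened: disc 59 mm in diameter and 5 thick resting on the dish's rim, below it a boss (49 mm diameter, 5 deep, 2 mm play in the dish), a knob on top. Origin: centre of the boss's underside, z up; nested it is 15 mm above the inner lid's origin. Disc top 10 mm, knob top 26 mm above the origin
- cover_knob (a point): middle of the head of the cover's knob, 22 mm above the cover's origin: head 21 mm in diameter and 8 mm high, on a neck 17 mm in diameter and 8 mm high
- cup: bystander: white ceramic tumbler on the counter, on the other side of the organiser from the double lid, 80 mm in diameter, 92 mm high. Origin: centre of its underside
- nail_brush: bystander: white plastic nail brush with an arched handle in the upper tier, 92 x 38 x 38 mm. Origin: centre of its underside
- nail_file: bystander: steel nail file with a black handle, 152 mm long, lying in the upper tier near its front wall. Origin: underside, near its middle
- hair_clip: bystander: black plastic claw clip in the upper tier, 70 mm long, 43 mm high. Origin: centre of its underside
Things that resemble listed ones, but are neither listed nor needed, are in the scene too. What is shaped like the cover but yellow is not meant.

How it is judged:
By the outcome, as a careful person would: the job done as asked, in the order asked, and still so for the second after the job is handed in, while the arm keeps its last pose, push and grip.
It also fails if it takes over 64 s, if anything falls off the work surface, if the arm or the gripper's body presses on something with over 40 N, if the wrist force passes 120 N, or if a joint passes its speed limit or range.

## Working session

There is one attempt and no reset: what is moved stays moved. The work goes in short steps, Python scripts to look and compute and a tool call to move; the robot and the scene stay as the last step left them, time stands still between calls to the robot, and variables do not carry over. Pictures are saved under pics/ and viewed, about 8 in all and at most 12, crops included, and the job is handed in when it is done.

Besides the shell and the picture viewer there is one more tool, called after "Request:" in YAML: its name, and indented under it one key for each argument. step_arm: Moves the arm, as the interface text tells. Its arguments: {"type":"object","properties":{"rows":{"type":"array"}},"required":["rows"]}

```bash
mkdir -p pics; ls
cat > h.py <<'E'
import numpy as np, cv2
from plant import ctrl
def cam(n):
    p=ctrl.camera_params(n); R=cv2.Rodrigues(np.array(p['rvec'],float))[0]; t=np.array(p['tvec'],float).ravel()
    f=200/np.tan(np.radians(p['vertical_fov'])/2); return R,t,f,p['cx'],p['cy'],p
def ray(c,u,v):
    R,t,f,cx,cy,_=c; d=R.T@np.array([(u-cx)/f,(v-cy)/f,1]); return -R.T@t,d
def onz(c,u,v,z):
    o,d=ray(c,u,v); return o+d*(z-o[2])/d[2]
def proj(c,X):
    R,t,f,cx,cy,_=c; q=R@np.array(X)+t; return q[:2]/q[2]*f+[cx,cy]
def snap(n,name):
    c=cam(n); im=np.ascontiguousarray(ctrl.snapshot(n)); cv2.imwrite(f'pics/{name}.png',im); return c,im
E
python3 - <<'E'
from h import *
print(ctrl.get_obs())
for n in('scene','top'):
    c,im=snap(n,n+'0'); print(n,c[5],-c[0].T@c[1])
E
```

```text
pics
{'clock': 0.0, 'joint_pos': array([ 8.10789554e+01,  2.05897179e+01,  6.33820022e-01, -1.87379591e-02,
       -7.01368019e+01, -1.65064865e+01]), 'qvel': array([ 0.04661454, -0.0059269 , -0.05609497,  0.01073333,  0.00071279,
        0.01358353]), 'tau': array([-2.02747979e-03, -5.82716238e+01,  2.93054706e+01,  6.99694276e+00,
        6.95110793e-03, -1.55839580e-04]), 'tool_pos': array([0.28965035, 0.60914912, 0.22564678]), 'orientation': array([-8.99061154e+01,  9.45150978e-03,  1.54566096e+02]), 'force': array([-0.37191557,  0.0328366 ,  0.27244825]), 'moment': array([-0.01501937,  0.01820459, -0.01692672]), 'opening': 0.08802935910565518}
scene {'vertical_fov': 45.19263427315352, 'cx': 319.9298586137912, 'cy': 203.89361118564966, 'rvec': array([ 1.80742187,  2.29734337, -0.36088578]), 'tvec': array([ 0.17840268, -0.53917052,  1.61766789])} [1.02724198 0.06017241 1.37132598]
top {'vertical_fov': 45.58247080476618, 'cx': 323.32834113865806, 'cy': 195.03292065727035, 'rvec': array([ 2.17335673, -2.17684232,  0.10459616]), 'tvec': array([-0.06149027,  0.62369999,  1.40302237])} [ 0.49039521 -0.05814935  1.45512395]
```

View pics/scene0.png

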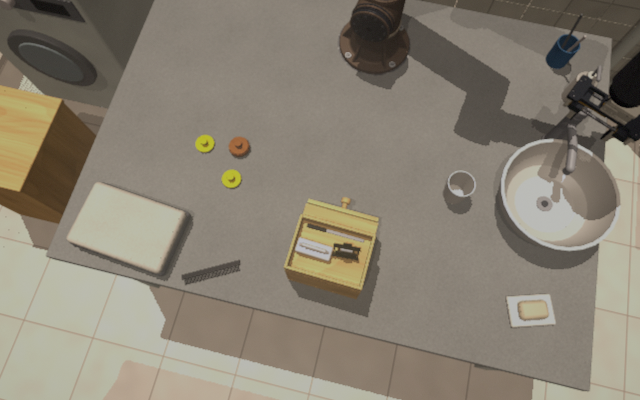

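View pics/top0.png

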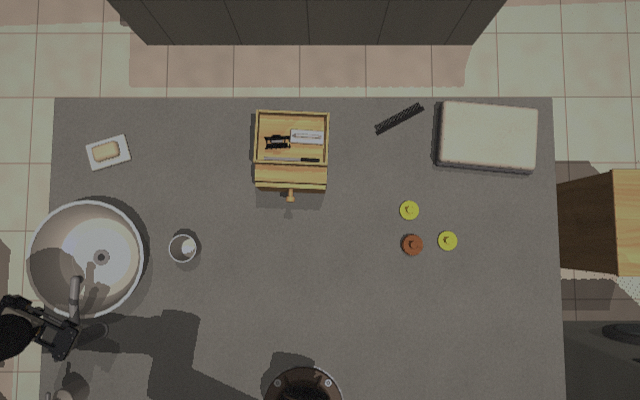

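The double lid is the brown one: scene (238,146), top (412,245). The lookalikes are three yellow covers or knobbed discs, at top (409,210) and (447,240), and at scene (204,143) and (231,179). The tray knob is at scene (346,201), top (291,196). The cup is at top (182,248), on the other side from the lid.

Run:
```python
from h import *
C={}
I={n:cv2.imread(f'pics/{n}0.png') for n in('scene','top')}
for n in I: C[n]=cam(n)
def tri(a,b):
    o1,d1=ray(C['scene'],*a);o2,d2=ray(C['top'],*b)
    s=np.linalg.lstsq(np.c_[d1,-d2],o2-o1,rcond=None)[0]; p=o1+s[0]*d1;q=o2+s[1]*d2; return (p+q)/2,np.linalg.norm(p-q)
cen={}
for n in I:
    hsv=cv2.cvtColor(I[n],cv2.COLOR_BGR2HSV)
    box={'scene':(215,130,262,165),'top':(395,228,430,262)}[n]
    m=cv2.inRange(hsv,(0,90,50),(16,255,255)); z=np.zeros_like(m); x0,y0,x1,y1=box; z[y0:y1,x0:x1]=m[y0:y1,x0:x1]
    cs=max(cv2.findContours(z,0,1)[0],key=cv2.contourArea); (u,v),r=cv2.minEnclosingCircle(cs); cen[n]=(u,v); print(n,u,v,r,cv2.contourArea(cs),onz(C[n],u,v,.02))
print('lid',tri(cen['scene'],cen['top']))
print('knob',tri((346,201),(291,196)))
for n,p in(('scene',(346,201)),('top',(291,196))): print(onz(C[n],*p,.116))
print('cup',onz(C['top'],182,248,.09))
# panel/organiser corners top view
top=cv2.resize(I['top'][95:265,240:460],None,fx=3.6,fy=3.5,interpolation=2)
sc=cv2.resize(I['scene'][120:300,190:390],None,fx=3.9,fy=3.3,interpolation=2)
cv2.imwrite('pics/topc.png',top); cv2.imwrite('pics/scc.png',sc)
```

```text
scene 238.75 146.25 10.277502059936523 296.5 [ 0.47719441 -0.32509782  0.02      ]
top 411.9545593261719 244.29220581054688 10.707976341247559 324.0 [ 0.47560483 -0.32821073  0.02      ]
lid (array([ 0.47524845, -0.32791893,  0.01470316]), np.float64(0.002604696629281525))
knob (array([0.61071521, 0.03222919, 0.1310088 ]), np.float64(0.008370556016641674))
[0.60479067 0.0360388  0.116     ]
[0.61287895 0.02909254 0.116     ]
cup [0.46697782 0.34052503 0.09      ]
```

View pics/topc.png

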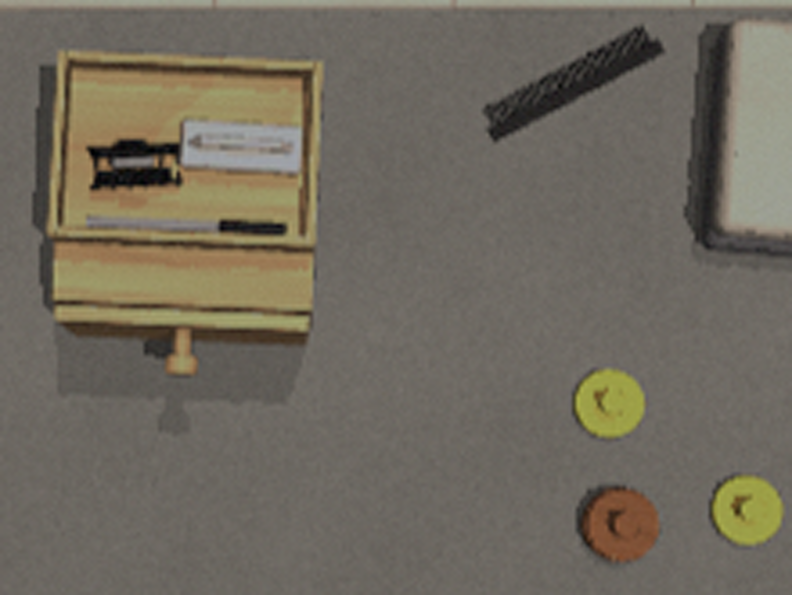

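The crop confirms it: the brown two-part lid has a knob, and both yellow discs near it are only decoys. The tray knob's head is at full-picture pixel (290,198).

Run:
```python
from h import *
c=cam('top')
f=lambda u,v,z:onz(c,240+u/3.6,95+v/3.5,z)[:2].round(4)
print('panel outer top corners',f(57,322,.144),f(308,331,.144))
print('upper tier front corners',f(48,238,.19),f(314,247,.19),'back',f(60,51,.19),f(322,63,.19))
print('knob',f(181,362,.129),f(181,362,.116)); print('yellow',f(610,403,.02),f(747,510,.02))
```

```text
panel outer top corners [0.6355 0.1248] [ 0.6281 -0.0683]
upper tier front corners [0.6952 0.1258] [ 0.688  -0.0726] back [0.8418 0.1185] [ 0.8321 -0.079 ]
knob [0.6049 0.0302] [0.606  0.0311]
yellow [ 0.5782 -0.3226] [ 0.4861 -0.4352]
```

Request:
step_arm:
  rows:
    - [[1,2.6,-4.8,0,0,0,1.9],[1,2.6,-4.8,0,0,0,1.9],[1,2.6,-4.8,0,0,0,1.9],[1,2.6,-4.8,0,0,0,1.9],[1,2.6,-4.8,0,0,0,1.9],[1,2.6,-4.8,0,0,0,1.9],[1,2.6,-4.8,0,0,0,1.9],[1,2.6,-4.8,0,0,0,1.9],[1,2.6,-4.8,0,0,0,1.9],[1,2.6,-4.8,0,0,0,1.9],[1,2.6,-4.8,0,0,0,2.1],[1,2.6,-4.8,0,0,0,2.1]]

```text
clock: 1.6
tool_pos: [0.6023, 0.0319, 0.2263]
orientation: [-90.0, -0.0, 177.8]
force: [0.1, -0.1, 0.6]
opening: 0.0874
```

Run:
```python
from h import *
o=ctrl.get_obs(); print(o['tool_pos'],o['orientation'],o['clock'],o['joint_pos'])
c,im=snap('wrist','w1'); print(-c[0].T@c[1], c[0][2]); print(proj(c,[.604,.03,.116]))
```

```text
[0.60229651 0.03188025 0.22631504] [-8.99990281e+01 -2.21893114e-02  1.77844936e+02] 1.6 [ 2.15667667e+01  1.38622074e+01 -8.78278170e+00 -8.70693978e-03
 -6.73757166e+01  6.62815199e+01]
[0.67561604 0.02977405 0.38422125] [-0.27414546  0.01103514 -0.96162492]
[321.69827163 198.4399858 ]
```

View pics/w1.png

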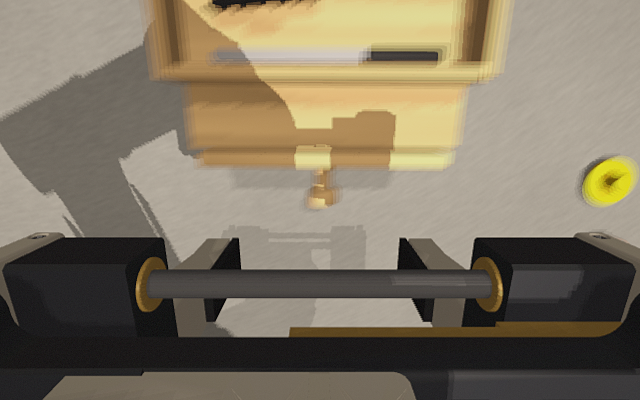

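The wrist view puts the knob at (321,197), against a prediction of (322,198). I'll descend and grip it.

Request:
step_arm:
  rows:
    - [[1,0.1,-0.1,-3.2,0,0,0],[1,0.1,0,-3.2,0,0,0],[1,0,0,-3.2,0,0,0],[1,0,0,-3.1,0,0,0],[1,0,0,0,0,0,0],[-1,0,0,0,0,0,0],[-1,0,0,0,0,0,0],[-1,0,0,0,0,0,0],[-1,0,0,0,0,0,0],[-1,0,0,0,0,0,0]]

```text
clock: 2.9
tool_pos: [0.6039, 0.0326, 0.0998]
orientation: [-90.0, 0.0, 177.8]
force: [0.5, 0.1, -0.5]
opening: 0.0431
```

Request:
step_arm:
  rows:
    - [[-1,0,0,0,0,0,0],[-1,0,0,0,0,0,0],[-1,0,0,0,0,0,0],[-1,0,0,0,0,0,0]]

```text
clock: 3.4
tool_pos: [0.6038, 0.0325, 0.0995]
orientation: [-90.0, -0.0, 177.8]
force: [-0.1, -0.6, 0.7]
opening: 0.025
```

Request:
step_arm:
  rows:
    - [[-1,-0.5,0.02,0,0,0,0],[-1,-1.0,0.04,0,0,0,0],[-1,-1.4,0.05,0,0,0,0],[-1,-1.4,0.06,0,0,0,0],[-1,-1.4,0.05,0,0,0,0],[-1,-1.4,0.06,0,0,0,0],[-1,-1.4,0.05,0,0,0,0],[-1,-1.4,0.05,0,0,0,0],[-1,-1.4,0.05,0,0,0,0],[-1,-1.2,0.05,0,0,0,0],[-1,-0.9,0.03,0,0,0,0],[-1,-0.5,0.02,0,0,0,0]]

```text
clock: 4.9
tool_pos: [0.4643, 0.0388, 0.0996]
orientation: [-90.1, 0.0, 177.8]
force: [1.6, 6.6, -6.0]
opening: 0.0249
```

Request:
step_arm:
  rows:
    - [[-1,-0.3,0.01,0,0,0,0],[-1,-0.3,0.01,0,0,0,0],[-1,-0.3,0.01,0,0,0,0],[-1,-0.2,0.01,0,0,0,0]]

```text
clock: 5.4
tool_pos: [0.4571, 0.0393, 0.0997]
orientation: [-90.1, 0.4, 177.8]
force: [25.6, -4.8, -27.6]
opening: 0.0255
```

The force rose at the stop after about 147 mm of travel. I'll relax, release and rise.

Request:
step_arm:
  rows:
    - [[-1,0.2,0,0,0,0,0],[1,0,0,0,0,0,0],[1,0,0,0,0,0,0],[1,0,0,0,0,0,0],[1,0,0,0,0,0,0],[1,0,0,0.5,0,0,0],[1,0,0,3,0,0,0],[1,0,0,5,0,0,0],[1,0,0,5,0,0,0],[1,0,-2,2,0,0,0],[1,0,-4,0,0,0,3.5],[1,0,-4,0,0,0,3.5]]

```text
clock: 6.9
tool_pos: [0.4558, -0.0626, 0.2554]
orientation: [-90.0, 0.1, -175.1]
force: [0.4, -0.2, -0.1]
opening: 0.0876
```

Run:
```python
from h import *
o=ctrl.get_obs(); print(o['tool_pos'],o['orientation'],o['clock'])
c,im=snap('top','top1'); s,i2=snap('scene','scene1')
a=cv2.resize(im[95:255,225:345],None,fx=3.7,fy=3.7,interpolation=2)
b=cv2.resize(i2[160:310,270:400],None,fx=3.3,fy=3.95,interpolation=2)[:592]
b=np.vstack([b,np.zeros((592-b.shape[0],b.shape[1],3),np.uint8)])
cv2.imwrite('pics/c1.png',np.hstack([cv2.resize(im[150:250,245:345],None,fx=3.9,fy=3.9,interpolation=2),cv2.resize(i2[150:250,280:380],None,fx=3.9,fy=3.9,interpolation=2)]))
```

```text
[ 0.45576778 -0.06255122  0.25542497] [-9.00161289e+01  7.81316381e-02 -1.75054000e+02] 6.9
```

View pics/c1.png

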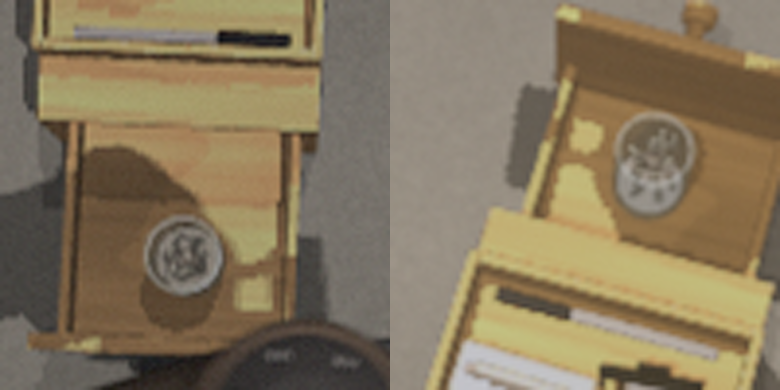

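The tray is out and the jar stands upright in it, with its rim centred at top pixel (292,215) and scene pixel (348,189).

Request:
step_arm:
  rows:
    - [[1,0.3,-4.4,-0.8,0,0,-8.3],[1,0.3,-4.4,-0.8,0,0,-8.3],[1,0.3,-4.4,-0.8,0,0,-8.3],[1,0.3,-4.4,-0.8,0,0,-8.3],[1,0.3,-4.4,-0.8,0,0,-8.3],[1,0.4,-4.4,-0.8,0,0,-8.4],[1,0,0,0,0,0,0],[1,0,0,0,0,0,0],[1,0,0,0,0,0,0]]

```text
clock: 8.12
tool_pos: [0.4751, -0.3248, 0.2071]
orientation: [-90.0, 0.0, 135.0]
force: [0.5, 0.4, -0.3]
opening: 0.0875
```

Run:
```python
from h import *
def tri(a,b):
    o1,d1=ray(cam('scene'),*a);o2,d2=ray(cam('top'),*b)
    s=np.linalg.lstsq(np.c_[d1,-d2],o2-o1,rcond=None)[0]; p=o1+s[0]*d1;q=o2+s[1]*d2; return (p+q)/2,np.linalg.norm(p-q)
print('jar',tri((347.9,189),(291.9,215.4)), onz(cam('top'),291.9,215.4,.1),onz(cam('scene'),347.9,189,.1))
o=ctrl.get_obs(); print(o['tool_pos'],o['orientation'],o['clock'],o['joint_pos'])
c,im=snap('wrist','w2')
hsv=cv2.cvtColor(im,cv2.COLOR_BGR2HSV)
m=cv2.inRange(hsv,(0,90,40),(16,255,255)); m[235:]=0
cs=max(cv2.findContours(m,0,1)[0],key=cv2.contourArea); print(cv2.boundingRect(cs),cv2.contourArea(cs))
e=cv2.fitEllipse(cv2.convexHull(cs)); print(e,onz(c,*e[0],.02),proj(c,[.4755,-.328,.02]))
```

```text
jar (array([0.55907738, 0.03052384, 0.08653187]), np.float64(0.0047980649517533796)) [0.55886728 0.02731866 0.1       ] [0.56346856 0.03315535 0.1       ]
[ 0.47511548 -0.32483203  0.20709157] [-9.00232465e+01  3.48342189e-02  1.34968093e+02] 8.125 [-1.48957120e+01  1.20067110e+01 -1.38378524e+01 -2.90736004e-03
 -6.41136397e+01  5.98650806e+01]
(293, 152, 56, 55) 2345.5
((320.581787109375, 179.27919006347656), (55.23215103149414, 55.594905853271484), 121.67330932617188) [ 0.47626627 -0.32854711  0.02      ] [320.71756633 180.08486968]
```

View pics/w2.png

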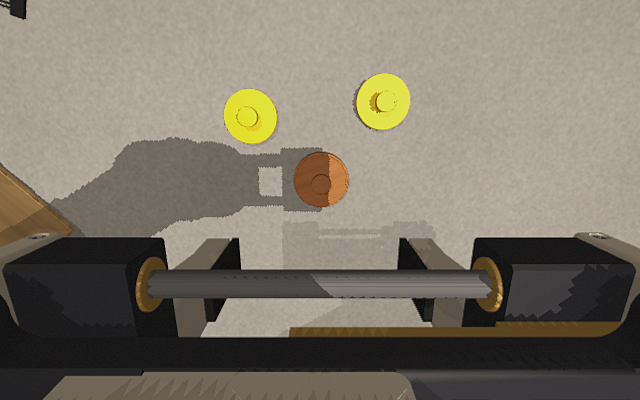

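The wrist view agrees with the earlier fix, putting the lid at (0.476,-0.3285). The yellow discs stay clear of a 45° jaw line.

Request:
step_arm:
  rows:
    - [[1,0.1,-0.4,-4.5,0,0,0],[1,0,0,-4.5,0,0,0],[1,0,0,-4.5,0,0,0],[1,0,0,-4.0,0,0,0],[1,0,0,-2.0,0,0,0],[1,0,0,-0.7,0,0,0],[1,0,0,0,0,0,0],[-1,0,0,0,0,0,0],[-1,0,0,0,0,0,0],[-1,0,0,0,0,0,0],[-1,0,0,0,0,0,0],[-1,0,0,0,0,0,0]]

```text
clock: 9.68
tool_pos: [0.4762, -0.3299, 0.0052]
orientation: [-90.0, 0.0, 134.9]
force: [-0.1, 0.5, 5.8]
opening: 0.0636
```

Request:
step_arm:
  rows:
    - [[-1,0,0,0,0,0,0],[-1,0,0,0.5,0,0,0],[-1,0,0,1.5,0,0,0],[-1,0,0,3.5,0,0,0],[-1,0,0,4.5,0,0,0],[-1,0,0,4.5,0,0,0],[-1,0,0,3.5,0,0,0],[-1,0,0,2,0,0,0]]

```text
clock: 10.68
tool_pos: [0.4763, -0.33, 0.208]
orientation: [-90.1, 0.2, 134.9]
force: [0.5, 0.3, -2.5]
opening: 0.0632
```

Request:
step_arm:
  rows:
    - [[-1,0.2,2,0,0,0,2.8],[-1,0.2,3.5,0,0,0,5],[-1,0.3,4.5,0,0,0,5],[-1,0.3,4.5,0,0,0,5],[-1,0.3,4.5,0,0,0,5],[-1,0.3,4.5,0,0,0,5],[-1,0.3,4.5,0,0,0,5],[-1,0.2,4,0,0,0,5],[-1,0.2,3,0,0,0,3],[-1,0.1,1,0,0,0,2],[-1,0,0,0,0,0,0],[-1,0,0,0,0,0,0]]

```text
clock: 12.18
tool_pos: [0.4994, 0.0297, 0.2044]
orientation: [-90.0, -0.0, 177.6]
force: [0.2, 0.5, -0.3]
opening: 0.0637
```

Run:
```python
from h import *
o=ctrl.get_obs(); print(o['tool_pos'],o['orientation'],o['clock'],o['opening'],o['force'])
c,im=snap('wrist','w3')
print(proj(c,[.56,.03,.1]))
for a in range(0,360,90): print(proj(c,[.56+.029*np.cos(np.radians(a)),.03+.029*np.sin(np.radians(a)),.1]))
```

```text
[0.49942147 0.02967572 0.20436388] [-8.99862967e+01 -3.15279775e-02  1.77625288e+02] 12.175 0.06369176175672413 [ 0.1914709   0.45096571 -0.30492471]
[316.2422543  131.51932582]
[314.66137926  94.3588518 ]
[281.18699789 133.00816731]
[317.727736   166.43745858]
[351.39226575 130.02645996]
```

View pics/w3.png

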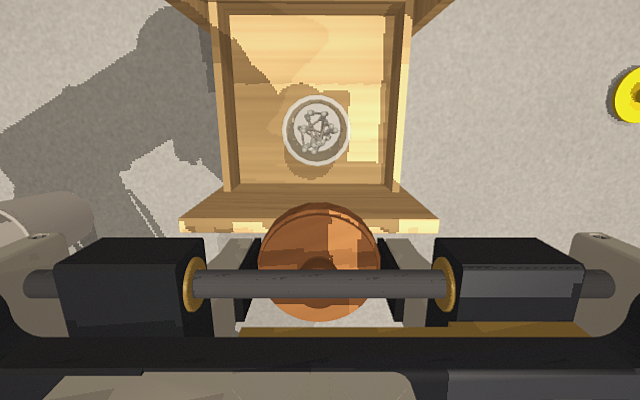

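The jar rim spans x 282–351, y 95–167, which matches (0.56,0.03). The lid is held level, with its top edge at row 203.

Run:
```python
from h import *
c=cam('wrist'); im=cv2.imread('pics/w3.png'); o=ctrl.get_obs(); T=o['tool_pos']
hsv=cv2.cvtColor(im,cv2.COLOR_BGR2HSV)
# jar: low-saturation bright rim within tray
m=cv2.inRange(hsv,(0,0,90),(180,70,255)); z=np.zeros_like(m); z[85:178,272:362]=m[85:178,272:362]
cs=max(cv2.findContours(z,0,1)[0],key=cv2.contourArea); h=cv2.convexHull(cs); e=cv2.fitEllipse(h); print(cv2.boundingRect(cs),e, onz(c,*e[0],.1))
# size check
print([onz(c,e[0][0]+d,e[0][1],.1)[1].round(4) for d in(-e[1][0]/2,e[1][0]/2)])
# lid: dish outer, model circle at z of dish bottom/top centred at TCP
for zz in(.001,.015):
    P=np.array([proj(c,[T[0]+.032*np.cos(a),T[1]+.032*np.sin(a),T[2]+zz]) for a in np.radians(range(0,360,5))]); print(zz,P.min(0),P.max(0))
m=cv2.inRange(hsv,(0,90,40),(14,255,255)); m[:195]=0;m[330:]=0;m[:,:255]=0;m[:,385:]=0
ys,xs=np.nonzero(m); print(xs.min(),xs.max(),ys.min(),ys.max())
for r in range(200,210): print(r,[ (x[0],x[-1]) for x in [np.nonzero(m[r])[0]] if len(x)])
```

```text
(282, 95, 70, 71) ((316.167724609375, 129.86593627929688), (69.15904235839844, 70.86471557617188), 179.88986206054688) [0.56144742 0.02983868 0.1       ]
[np.float64(0.0583), np.float64(0.0014)]
0.001 [262.05022403 197.52990809] [378.12733669 304.08506376]
0.015 [257.17925951 204.96462232] [383.1986678  319.35998843]
257 380 202 321
200 []
201 []
202 [(np.int64(320), np.int64(327))]
203 [(np.int64(307), np.int64(330))]
204 [(np.int64(304), np.int64(333))]
205 [(np.int64(301), np.int64(336))]
206 [(np.int64(297), np.int64(341))]
207 [(np.int64(295), np.int64(344))]
208 [(np.int64(291), np.int64(346))]
209 [(np.int64(289), np.int64(347))]
```

Run:
```python
from h import *
c=cam('wrist'); im=cv2.imread('pics/w3.png'); T=ctrl.get_obs()['tool_pos']
for r in range(197,226): print(r,*im[r,322],end=' | ')
print()
for n,rr,zz in(('plug',.0225,-.005),('dish bot',.032,.001),('dish top',.032,.015),('disc bot',.0295,.015),('disc top',.0295,.020),('knobtop',.0105,.036)):
    print(n,proj(c,[T[0]+rr,T[1],T[2]+zz])[1].round(1),proj(c,[T[0]-rr,T[1],T[2]+zz])[1].round(1))
cv2.imwrite('pics/c3.png',cv2.resize(im[190:330,245:395],None,fx=4,fy=4,interpolation=0))
```

```text
197 65 103 134 | 198 69 108 142 | 199 68 108 140 | 200 66 104 136 | 201 71 109 138 | 202 49 80 115 | 203 40 65 102 | 204 37 61 102 | 205 37 63 104 | 206 37 65 104 | 207 35 62 99 | 208 36 61 100 | 209 42 77 123 | 210 48 88 142 | 211 50 91 144 | 212 52 90 143 | 213 37 66 107 | 214 30 56 94 | 215 41 72 118 | 216 49 88 144 | 217 52 91 144 | 218 46 86 137 | 219 49 86 137 | 220 45 83 136 | 221 47 86 138 | 222 50 87 140 | 223 50 88 141 | 224 49 87 140 | 225 51 90 142 | 
plug 211.4 284.1
dish bot 197.5 304.1
dish top 205.0 319.4
disc bot 209.9 315.3
disc top 213.1 321.3
knobtop 265.9 308.0
```

View pics/c3.png

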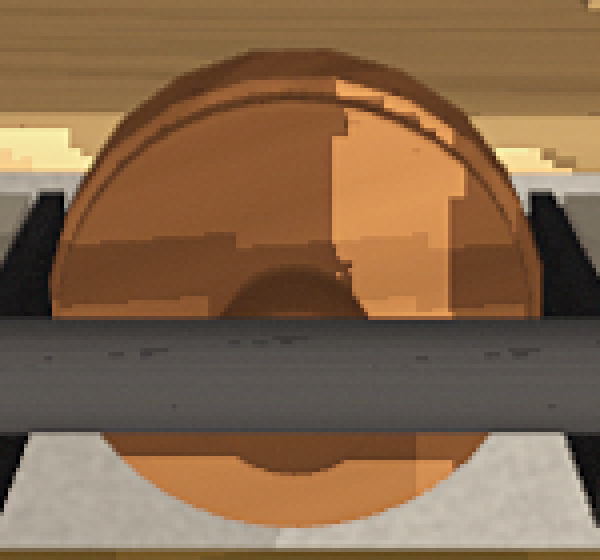

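The lid sits level in the grip, about 1 mm towards -x and 0.8 mm towards +y of the TCP. I'll correct for that, go over the jar and descend to just above it.

Request:
step_arm:
  rows:
    - [[-1,0.8,0,0,0,0,0],[-1,1.7,0,0,0,0,0],[-1,2.0,0,0,0,0,0],[-1,1.3,-0.1,0,0,0,0],[-1,0.5,0,-1,0,0,0],[-1,0,0,-2.5,0,0,0],[-1,0,0,-2.5,0,0,0],[-1,0,0,-1.5,0,0,0],[-1,0,0,-1.0,0,0,0],[-1,0,0,0,0,0,0],[-1,0,0,0,0,0,0],[-1,0,0,0,0,0,0]]

```text
clock: 13.72
tool_pos: [0.5633, 0.0294, 0.1203]
orientation: [-90.0, 0.1, 177.7]
force: [0.1, -0.2, -1.5]
opening: 0.0629
```

Run:
```python
from h import *
o=ctrl.get_obs(); print(o['tool_pos'],o['orientation'],o['clock'],o['opening'],o['force'])
c,im=snap('wrist','w4')
cv2.imwrite('pics/c4.png',cv2.resize(im[160:300,245:395],None,fx=4,fy=4,interpolation=0))
```

```text
[0.56329463 0.029436   0.12034824] [-9.00290711e+01  7.55052397e-02  1.77675435e+02] 13.725 0.06285242009789895 [ 0.07923699 -0.20366611 -1.47169691]
```

View pics/c4.png

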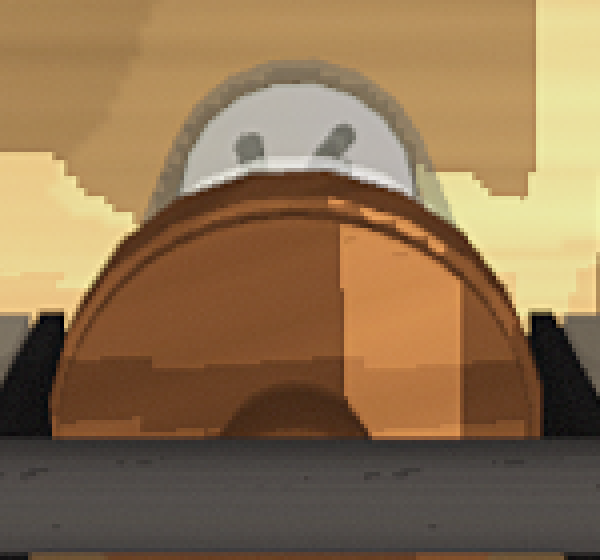

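Run:
```python
from h import *
c=cam('wrist'); im=cv2.imread('pics/w4.png'); T=ctrl.get_obs()['tool_pos']
for r in range(194,208): print(r,*im[r,318],end=' | ')
print()
for r in(198,199,200): print('jar x',onz(c,318.5,r,.1)[0]-.029)
for z in(.001,-.001,-.003): print('lid x',onz(c,318.5,202.5,T[2]+z)[0]-.032, 'z',z)
```

```text
194 173 182 186 | 195 174 183 187 | 196 174 182 187 | 197 171 181 185 | 198 171 178 184 | 199 200 207 210 | 200 214 220 223 | 201 226 231 231 | 202 152 160 170 | 203 39 60 96 | 204 24 48 87 | 205 30 55 92 | 206 35 59 97 | 207 32 60 96 | 
jar x 0.5603155201013503
jar x 0.5597002226815251
jar x 0.5590838023609248
lid x 0.5604662048945367 z 0.001
lid x 0.5599082758657061 z -0.001
lid x 0.5593503468368756 z -0.003
```

The lid and jar axes agree to within about 1 mm in both x and y. I'll lower slowly and watch the force.

Request:
step_arm:
  rows:
    - [[-1,0,0,-0.5,0,0,0],[-1,0,0,-0.5,0,0,0],[-1,0,0,-0.4,0,0,0],[-1,0,0,-0.2,0,0,0],[-1,0,0,0,0,0,0]]

```text
clock: 14.4
tool_pos: [0.5628, 0.0292, 0.1033]
orientation: [-90.0, -0.0, 177.7]
force: [0.3, 0.3, -0.7]
opening: 0.063
```

Request:
step_arm:
  rows:
    - [[-1,0,0,-0.15,0,0,0],[-1,0,0,-0.15,0,0,0],[-1,0,0,0,0,0,0]]

```text
clock: 14.78
tool_pos: [0.5627, 0.0293, 0.1004]
orientation: [-90.0, -0.0, 177.7]
force: [0.6, -0.9, -0.7]
opening: 0.0634
```

Request:
step_arm:
  rows:
    - [[-1,0,0,-0.1,0,0,0],[-1,0,0,-0.1,0,0,0],[-1,0,0,0,0,0,0]]

```text
clock: 15.15
tool_pos: [0.5634, 0.0293, 0.0992]
orientation: [-90.0, 0.1, 177.7]
force: [-0.5, -0.7, 4.6]
opening: 0.0633
```

Contact came at TCP z 0.099, which is the predicted fully-home height. I'll release and rise.

Request:
step_arm:
  rows:
    - [[-1,0,0,-0.05,0,0,0],[-1,0,0,0,0,0,0],[0.85,0,0,0,0,0,0],[0.85,0,0,0,0,0,0],[0.85,0,0,0,0,0,0],[0.85,0,0,0,0,0,0],[0.85,0,0,0.5,0,0,0],[0.85,0,0,2,0,0,0],[0.85,0,0,3,0,0,0],[0.85,-1.5,0,3,0,0,0],[0.85,-2.5,0,1,0,0,0],[0.85,0,0,0,0,0,0]]

```text
clock: 16.65
tool_pos: [0.5223, 0.0294, 0.1948]
orientation: [-90.1, 0.1, 177.7]
force: [-0.2, -0.2, -0.3]
opening: 0.0808
```

Run:
```python
from h import *
o=ctrl.get_obs(); print(o['tool_pos'],o['orientation'],o['clock'],o['opening'],o['force'])
c,im=snap('wrist','w5')
for n,r,z in(('dish bot',.032,.1),('dish top',.032,.114),('disc top',.0295,.119),('knob top',.0105,.135)):
    P=np.array([proj(c,[.562+r*np.cos(a),.0300+r*np.sin(a),z]) for a in np.radians(range(0,360,5))]); print(n,P.min(0).round(1),P.max(0).round(1))
cv2.imwrite('pics/c5.png',cv2.resize(im[60:220,230:410],None,fx=4,fy=3.7,interpolation=0))
```

```text
[0.5222814  0.02938109 0.19475189] [-9.00746507e+01  1.36854067e-01  1.77696954e+02] 16.65 0.08077467814109193 [-0.19469823 -0.19742548 -0.34343579]
dish bot [277.9 118. ] [356.5 196.7]
dish top [275.5 118.1] [358.6 201.1]
disc top [278.  121.7] [356.1 199.7]
knob top [302.  150.2] [331.7 179.8]
```

View pics/c5.png

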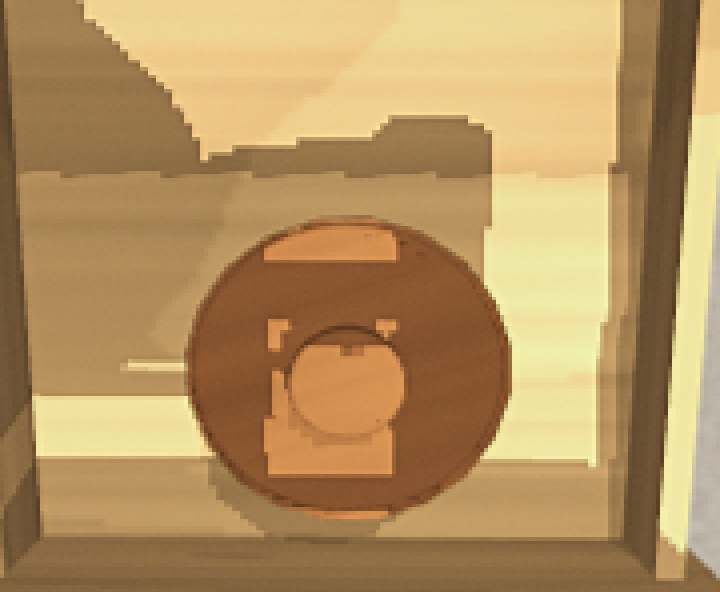

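Dish and cover are concentric and level at the size expected when home. The dish spans columns 277–358 and rows 119–200, and the knob is at (317,165.7), i.e. world (0.5615,0.030). Next I'll grip the knob with the tips just above the disc.

Request:
step_arm:
  rows:
    - [[0,1.5,0,0,0,0,0],[0,1.8,0,0,0,0,0],[0,0.7,0,-1.5,0,0,0],[0,0,0,-2.0,0,0,0],[0,0,0,-2.0,0,0,0],[0,0,0,-1.0,0,0,0],[0,0,0,-0.4,0,0,0],[0,0,0,0,0,0,0],[0,0,0,0,0,0,0]]

```text
clock: 17.82
tool_pos: [0.5633, 0.0294, 0.1247]
orientation: [-90.0, 0.1, 177.7]
force: [1.1, -0.8, -0.3]
opening: 0.0438
```

Request:
step_arm:
  rows:
    - [[0,-0.1,0,-0.1,0,0,0],[-1,0,0,0,0,0,0],[-1,0,0,0,0,0,0],[-1,0,0,0,0,0,0],[-1,0,0,0,0,0,0],[-1,0,0,0,0,0,0],[-1,0,0,0,0,0,0]]

```text
clock: 18.7
tool_pos: [0.5619, 0.0293, 0.1232]
orientation: [-90.0, 0.0, 177.7]
force: [-1.0, -0.1, 1.7]
opening: 0.0195
```

Request:
step_arm:
  rows:
    - [[-1,0,0,0.2,0,0,0],[-1,0,0,0.4,0,0,0],[-1,0,0,0.6,0,0,0],[-1,0,0,1.0,0,0,0],[-1,0,0,1.3,0,0,0],[-1,0,0,1.5,0,0,0],[-1,0,0,1.5,0,0,0],[-1,0,0,1.4,0,0,0],[-1,0,0,1.0,0,0,0],[-1,0,0,0.6,0,0,0],[-1,0,0,0,0,0,0],[-1,0,0,0,0,0,0]]

```text
clock: 20.2
tool_pos: [0.5615, 0.0293, 0.2175]
orientation: [-90.0, -0.1, 177.7]
force: [-1.3, -0.6, -0.8]
opening: 0.0192
```

Run:
```python
from h import *
o=ctrl.get_obs(); print(o['tool_pos'],o['orientation'],o['clock'],o['opening'],o['force'])
c,im=snap('wrist','w6'); s,i2=snap('scene','scene2'); t,i3=snap('top','top2')
a=im[130:330,220:420]; a=cv2.resize(a,None,fx=2,fy=2,interpolation=0)
b=cv2.resize(i2[140:240,290:390],None,fx=4,fy=4,interpolation=2)
cv2.imwrite('pics/c6.png',np.hstack([a,b]))
# bystander check: picture change in upper tier/cup/yellow between start and now
old=cv2.imread('pics/top0.png'); d=cv2.absdiff(old,i3).max(2)
for n,(x0,y0,x1,y1) in dict(cup=(165,230,202,268),tier=(258,112,326,165),yel=(398,198,422,222),yel2=(436,228,460,254)).items(): print(n,(d[y0:y1,x0:x1]>50).mean().round(3))
```

```text
[0.56153396 0.02925463 0.2175191 ] [-8.99859155e+01 -5.22383207e-02  1.77670567e+02] 20.2 0.019216897421251444 [-1.34161561 -0.57896177 -0.7757703 ]
cup 0.293
tier 0.001
yel 0.0
yel2 0.0
```

View pics/c6.png

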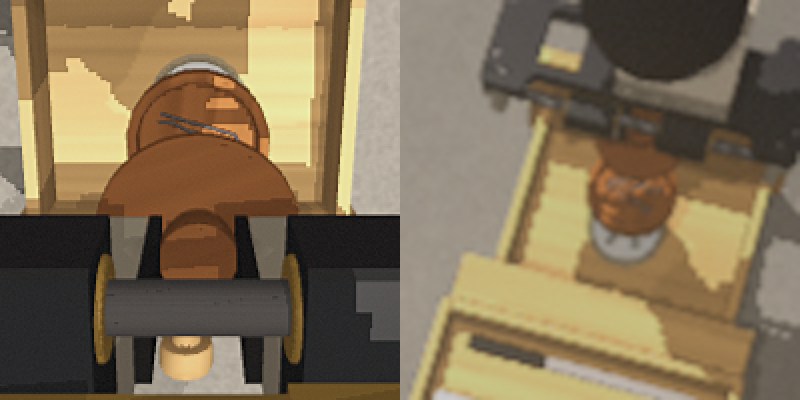

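The inner lid, with its hair grips, is seated on the jar, and the cover is held above it by the knob. The cup region changed by 29%, so I'll check that numerically, along with the tray extension.

Run:
```python
from h import *
for n,b in(('scene',(435,160,490,215)),('top',(160,225,210,272))):
    x0,y0,x1,y1=b
    P=[]
    for k in('0','2'):
        g=cv2.imread(f'pics/{n}{k}.png')[y0:y1,x0:x1]; P.append(g)
        hc=cv2.HoughCircles(cv2.cvtColor(cv2.resize(g,None,fx=4,fy=4,interpolation=2),cv2.COLOR_BGR2GRAY),cv2.HOUGH_GRADIENT,1.5,200,param1=120,param2=20,minRadius=40,maxRadius=75)
        print(n,k,None if hc is None else hc[0,0]/4)
    globals()[n]=np.hstack([cv2.resize(p,(360,300),interpolation=2) for p in P])
cv2.imwrite('pics/cup.png',np.hstack([scene[:,:],])if 0 else cv2.resize(np.vstack([scene,top]),(720,600)))
c=cam('wrist')
print('tray knob now',onz(c,313.5,130+345/2,.129),onz(c,313.5,310,.116))
```

```text
scene 0 [26.4375 24.1875 12.2125]
scene 2 [28.3125 24.5625 12.625 ]
top 0 [22.3125 23.4375 12.3625]
top 2 None
tray knob now [0.47141807 0.03842538 0.129     ] [0.45450963 0.03940689 0.116     ]
```

View pics/cup.png

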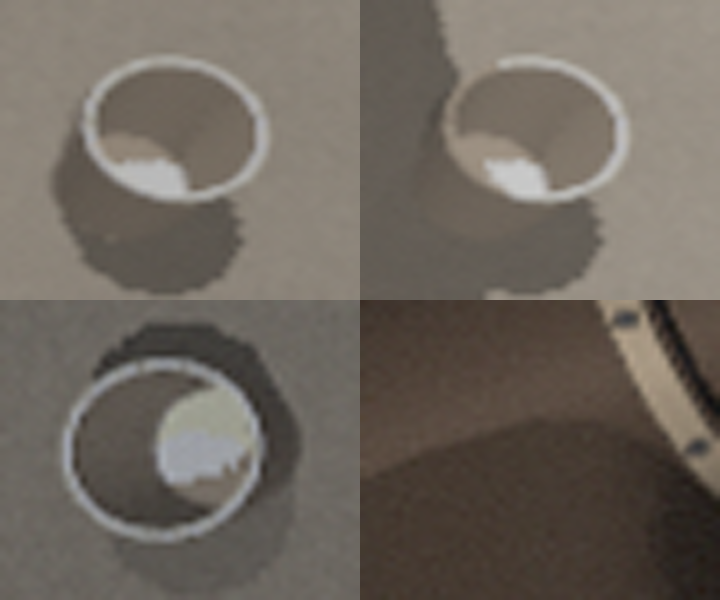

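The cup hasn't moved: its rim is at the same pixels in both scene views, and in the top view the arm hides it. The tray knob is still at x≈0.455, where the stop was felt.

```bash
python3 -c "
from plant import ctrl
o=ctrl.get_obs(); print(o['clock'],o['opening'],o['tool_pos']); print(ctrl.close_job())"
```

```text
20.35 0.019443438105583334 [0.56162297 0.02923734 0.21757258]
the job is handed in; nothing more can be done
None
```

The job is done and handed in after about 20 s of robot time. I pulled the tray out to its stop and carried the double lid over by the dish. I set it on the jar, released it, then lifted only the cover by its knob. The arm is still holding the cover level, about 9.4 cm above where it sat, which puts its underside about 10 cm above the jar's rim.

**Last checks:**
- **Inner lid:** contact came at the height predicted for fully home. The last pictures show it level on the jar with the hair grips visible.
- **Tray:** about 147 mm of travel until the force rose at the stop. Its knob was still at the stop position at the end.
- **Bystanders:** the upper tier and the two yellow discs I checked showed no change.

**Disagreements:**
- **Cup:** the top-view comparison showed a 29% change, because the arm hides the cup there. The scene view shows its rim in the same place, with only the shadow changed.
- **Lid size:** in the wrist camera the lid looked about 2.5% smaller than predicted, both in the grip and on the jar. I put that down to calibration and relied on the contact height.

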